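Raise the canvas rest of a table easel to the next hole

ROBOT

A 6-joint arm with a two-finger parallel gripper is mounted at the origin on the work surface. World frame = base frame: x ahead of the robot, y to its left, z up, the work surface at z = 0. Lengths are in m, angles in degrees, forces in N, time in s.
With the tool pointing down it reaches from about 0.35 to 0.875 m from the base axis. Payload 4.2 kg.
Tool frame: the origin (TCP) lies at the very end of the fingers, on their centre line; the grasp point (between the pads) lies 19 mm behind it; z points along the fingers, y is the line along which they close (so a half turn about z gives the same grasp; the last joint's range is limited). The gripper opens to 87 mm and grips with 3 to 60 N. Pads are 19 mm wide; open, the fingers measure 117 mm over their backs; the gripper's body (75 mm by 190 mm) begins 51 mm behind the grasp point.
Start: joints at [-60.298, 22.042, 0.453, 0, -68.411, -14.817], TCP at [0.161, -0.604, 0.223] pointing down, gripper open.
Joint ranges: [-179.83, 179.83], [-69.29, 118.12], [-61.27, 80.66], [-181.25, 117.63], [-171.15, -9.14], [-177.46, 177.46]. Speed limits (degrees/s): [159.86, 159.86, 180, 180, 180, 180].

INTERFACE

Orientations are given as a 3x3 rotation matrix whose columns are the frame's x, y, z axes.
In Python, from station import * gives the robot as it stands.
- The arm moves only by the shell command python3 -m pendant 'ROWS'. ROWS is JSON, a list of rows, each an object of numbers: "x", "y", "z": the shift along the world's x, y, z normalised to -1 to 1, where 1 is 250 mm; "rx", "ry", "rz": the turn, a rotation vector about the world's x, y, z normalised to -1 to 1, where 1 is 180 degrees; "claw": the opening, from 0 (shut) to 1 (fully open). A call has exactly 8 rows; each row is the pose to reach, as a shift and turn from the pose commanded when the call began, turning the shorter way round; what a row does not reach only later rows make up. A row lasts 1/8 s, in which the tool goes at most 62.5 mm and 10.7 degrees, less where a joint would pass 70% of its speed; a pose out of reach is approached as far as the arm can. A call with a number of a shift or a turn outside -1 to 1 is refused whole. A call with a gripper value outside its range is refused whole. The fingers move at their own pace and stop on an object; the grip force is fixed at half the most. Time passes only in rows, so rows that repeat a pose let the fingers close, or fill a call up. It gives the time, the measured TCP pose, the force, the opening and the grip force at its end, in the units of the state.
- sense(): the state, without advancing time (a new reading comes with each control period).
- capture(name): name is "scene" or "top"; returns a dict with "color" (420x560x3 uint8, red, green, blue), "mtx" (3x3 intrinsics, pixels), "k1" (the pictures are not rectified: a ray, as slopes to the right and down, at radius r is drawn at 1 + k1 r^2 times it, then the intrinsics apply), "world_to_cam" (4x4, takes a point from world to camera coordinates). Camera axes: x right, y up, looking along -z (the intrinsics and any distortion apply to the point x, -y, -z); pixel columns grow to the right and rows downward; lengths in m; the calibration is good to about 2 mm. A picture is of the moment at which its call begins. There is no depth.
- finish_job(): hands the job in; it is judged then, once.
Trained networks look in a picture, given as the dict that the camera call returned (one of the last four; its "shot" number tells which), for a name from the list of things; names that differ only in an ending like _2 or _b are one class to them, and where a whole thing is asked for, a point or a joint stands for the part that bears it (a point fixed in the world has none). Each returns a list of dicts, best first, with "conf" (0 to 1); they miss things now and then, are a little off and sometimes report something else, mostly with a low value. They report only what shows in the picture. A call takes as long as a camera call.
- search_frame(picture, label): "centre" ([column, row] in pixels, amid what is visible of it).
- regions_of(picture, label): "region" (420x560 bool, what is visible of it) and "centre" ([column, row] in pixels, amid what is visible of it).
The state is a dict: "time_s": time; "joints": joint angles; "joint_velocities": joint speeds; "effort": joint torques, N m; "tcp_pos": TCP position; "ee_rot": TCP orientation; "wrist_force": force on the tool from outside, world axes, zero at the start; "moment": the same for the moment, N m; "gripper_width": opening from 0.0 (shut) to 1.0 (fully open); "gripper_force": force on a finger pad.
Only numpy, scipy, OpenCV 4.12 (cv2) and the standard library are available. Lean on these libraries where they do the work, as an engineer would, in place of code of your own. Each camera call takes 0.05 s, during which the arm holds its last target. There are 200 camera calls.

TASK

The shell picture on the table easel stands too low. Grip the black pull knob of the spring plunger just below the ledge, pull the pin out, slide the ledge with the picture on it up the mast to the next hole and let the pin go fully home there, without letting the ledge drop; the picture must stay straight on it, untouched by the robot at the end. Finish still gripping the knob with the pin home (do not let go), and leave everything else on the table alone.

Things in the scene. Friction and masses are not known exactly. Their poses are not given: they have to be found in the camera images.
- easel: Table easel fixed to the table: beech base 400 x 360 mm, 32 mm high; aluminium mast 44 mm wide, 470 mm long, leaning at a fixed 0.42 rad (24 degrees) from level, its front face with a row of 13 mm holes 40 mm apart. Origin on the table under the base's middle; x level, from the mast's foot (robot side) to its top; z up. A clamp with a smaller black screw (not used) is parked at the mast's top.
- carriage (a joint): How far the sliding ledge is up the mast from its starting hole (m), 0 at the start, 0.040 at the next hole. The 10 mm round-nosed pin has 3 mm of play: home, it may read 0 to 0.003, or 0.040 to 0.043. With the pin out nothing but the hand on the knob carries the ledge (0.5 kg, with the 0.2 to 0.4 kg picture on it); pushing them up the mast takes 4 to 9 N.
- plunger (a joint): How far the plunger is pulled out (m): 0 with the pin home in a hole, 0.016 at its stop. The pin's nose clears the mast's face at 0.011 and rests on it there when let go between holes. Its spring pulls it in with about 4.5 N at home, 8 N fully out.
- rest: The sliding ledge on its saddle. Origin on the plunger's axis at the mast's front face; x up along the mast, y across, z square out of the face. Saddle top 7 mm off the face, 56 mm wide, 44 mm long about the plunger. Wooden ledge 280 mm wide, 42 mm high off the face: its lower side 57 mm up from the plunger's axis, its upper side 73 mm (its lip reaches to 85 mm).
- knob: Black round pull knob of the plunger, 28 mm across, 19 mm tall, its underside 28 mm off the mast's face when home, above an 18 mm steel barrel. Axes as rest: z is the pull direction. Origin on the plunger's axis 28 mm below the knob's underside; it moves with the plunger.
- knob_grip (a point): The middle of the pull knob, where to grip it: 37.5 mm off the mast's face when home. Axes as rest.
- panel: The picture: plywood panel 220 mm wide, 180 mm high, 9 mm thick with glued-on shells, lying on the mast's face and standing on the ledge; loose. Origin at the middle of its lower edge, on the side against the mast; axes as easel.
- shell_a: Loose painted shell, 48 mm, lying on the table between the easel's base bars: leave alone. Origin at the middle of its underside.
- glue_jar: White jar 60 mm across, 85 mm tall, beside the easel on the right: leave alone. Origin at the middle of its underside.
- brush: Flat brush 200 mm long lying beside the easel on the left: leave alone. Origin on its underside near the middle.
- rolling_pin: Wooden rolling pin 44 mm thick, 340 mm long with its handles, on the mat at the right: leave alone.
- clay_fish: Fired clay fish 110 mm long, 12 mm thick, on the mat at the right: leave alone.
- shell_b: Loose painted shell, 52 mm, on the table's left: leave alone.
- shell_c: Loose plain shell, 44 mm, on the table's left: leave alone.

How it is judged (in metres and radians):
On the way, in this order (a step that is already met when the one before it is completed fails the run):
1. the pin is pulled clear of its hole, the ledge still being there (value of joint plunger above 0.0095 m and value of joint carriage between -0.006 and 0.012 m and contact force between the fingers and knob above 1 N), for 0.05 s.
2. the ledge is slid up towards the next hole with the pin out (value of joint plunger above 0.006 m and value of joint carriage above 0.03 m), for 0.02 s.
3. the pin is home in the next hole (value of joint plunger below 0.0025 m and value of joint carriage between 0.036 and 0.047 m), for 0.2 s.
At the end, for the whole second after the job is handed in: Pin home (plunger within 2.5 mm) in the next hole up (ledge 36 to 47 mm above its start), fingers still gripping the knob (over 2 N), picture still on the ledge (foot within about 15 mm of its place), flat on the mast, straight within 0.15 rad, at rest and not touched by the robot (all of step 3 and contact force between the fingers and knob above 2 N and distance between panel and rest below 0.088 m and z of panel in the frame of rest below 0.012 m and angle between the y axis of panel and the y axis of rest, either way round below 0.15 rad and angle between panel's own z axis and vertical below 0.12 rad and linear speed of panel below 0.02 m/s and contact force between each of the arm, the fingers and panel below 0.5 N); the arm keeps its last pose, push and grip.
It fails at once if the ledge is let down below its starting hole (value of joint carriage below -0.012 m).
It fails at once if the picture comes off the ledge (distance between panel and rest above 0.105 m).
It fails at once if something else on the table is disturbed (moved more than 30 mm) (distance of any of shell_a, glue_jar, brush, rolling_pin, clay_fish, shell_b, shell_c from where it was at the start of the episode above 0.03 m).
It also fails if it takes over 32 s, if anything falls off the work surface, if the arm or the gripper's body presses on something with over 40 N, if the wrist force passes 120 N, or if a joint passes its speed limit or range.

## Working session

There is one attempt and no reset: what is moved stays moved. The work goes in short steps, Python scripts to look and compute and a shell command to move; the robot and the scene stay as the last step left them, time stands still between calls to the robot, and variables do not carry over. Pictures are saved under pics/ and viewed, at most 10 in all, crops included, and the job is handed in when it is done.

```bash
mkdir -p pics
cat > h.py <<'E'
from station import *
import numpy as np, cv2
E
python3 - <<'E'
from h import *
np.set_printoptions(precision=4,suppress=True)
s=sense();print(s['time_s'],s['tcp_pos'],s['ee_rot'],s['gripper_width'],s['wrist_force'])
for n in("scene","top"):
    c=capture(n);cv2.imwrite(f"pics/{n}1.png",c["color"][:,:,::-1])
    print(n,np.array(c["mtx"]),c["k1"],np.array(c["world_to_cam"]))
    for l in("knob","rest","easel","panel","glue_jar","brush","shell_a","knob_grip"):
        print(l,[(np.round(d["centre"],1),round(d["conf"],2)) for d in search_frame(c,l)][:3])
E
```

```text
0.0 [ 0.1604 -0.6034  0.2215] [[-0.9665 -0.2567 -0.0006]
 [-0.2567  0.9665  0.0021]
 [ 0.0001  0.0022 -1.    ]] 1.0030588388873303 [-1.0574 -0.6524  0.2179]
scene [[448.4901   0.     280.5645]
 [  0.     448.4901 211.7144]
 [  0.       0.       1.    ]] 0.007576515139681713 [[-0.835   0.5503  0.0004  0.4158]
 [-0.2971 -0.4514  0.8414  0.0518]
 [ 0.4632  0.7024  0.5404 -1.694 ]
 [ 0.      0.      0.      1.    ]]
knob [(array([288.5, 224.1]), 0.42)]
rest [(array([276.4, 223.6]), 0.92), (array([226.7, 163. ]), 0.61)]
easel []
panel [(array([244.1, 234.5]), 0.94)]
glue_jar [(array([240.8, 198.4]), 0.49)]
brush [(array([321., 307.]), 0.82)]
shell_a [(array([414.2, 338.9]), 0.81), (array([372.7, 364.5]), 0.74), (array([274.5, 272.8]), 0.45)]
knob_grip []
top [[492.186    0.     270.3059]
 [  0.     492.186  207.0549]
 [  0.       0.       1.    ]] 0.047222085646699156 [[-0.0107 -0.9998  0.0167 -0.0088]
 [ 0.9968 -0.0093  0.0799 -0.5289]
 [-0.0798  0.0175  0.9967 -1.9303]
 [ 0.      0.      0.      1.    ]]
knob [(array([249.3, 206.5]), 0.63), (array([249.5, 193.3]), 0.46)]
rest [(array([250.1, 194.6]), 0.94)]
easel [(array([247.2, 196.3]), 0.96)]
panel [(array([240.5, 163.7]), 0.67)]
glue_jar [(array([311. , 204.6]), 0.67)]
brush [(array([188.5, 194. ]), 0.52)]
shell_a [(array([138.8, 194.9]), 0.51)]
knob_grip [(array([250.8, 209. ]), 0.4)]
```

Run:
```python
import cv2
a=cv2.imread("pics/top1.png")[110:290,150:350];b=cv2.imread("pics/scene1.png")[120:320,180:380]
cv2.imwrite("pics/topc.png",cv2.resize(a,(660,594),interpolation=cv2.INTER_CUBIC))
cv2.imwrite("pics/scc.png",cv2.resize(b,(600,600),interpolation=cv2.INTER_CUBIC))
```

```text
(no output)
```

View pics/topc.png

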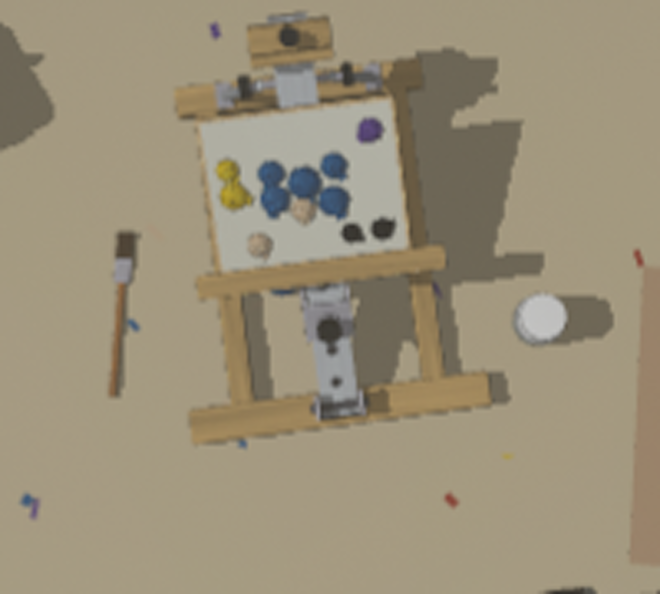

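View pics/scc.png

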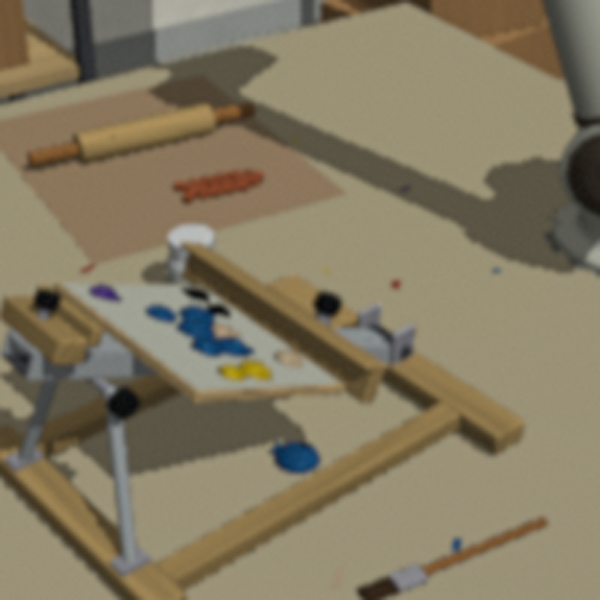

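The top view shows the knob at about (250, 210), the ledge below the panel, and the jar well to the right. In the scene view the knob is at about (289, 221), just past the ledge. Next I triangulate it.

```bash
cat >> h.py <<'E'
from scipy.optimize import least_squares
from scipy.spatial.transform import Rotation as R
def proj(c,p):
    W=np.array(c["world_to_cam"]);q=W[:3,:3]@p+W[:3,3];a=np.array([q[0],-q[1]])/-q[2]
    a=a*(1+c["k1"]*(a@a));M=np.array(c["mtx"]);return M[:2,:2]@a+M[:2,2]
def tri(obs):
    r=least_squares(lambda p:np.concatenate([proj(c,p)-u for c,u in obs]),[.5,0,.1]);return r.x,r.fun
def atz(c,u,z):
    r=least_squares(lambda p:proj(c,np.array([*p,z]))-u,[.5,0]);return r.x
def dark(c,u,r=8,t=70):
    g=c["color"].max(2).astype(int);y,x=np.mgrid[:g.shape[0],:g.shape[1]]
    m=(abs(x-u[0])<r)&(abs(y-u[1])<r)&(g<t)
    n,l,st,ce=cv2.connectedComponentsWithStats(m.astype(np.uint8));k=1+st[1:,4].argmax()
    return ce[k],st[k]
E
python3 - <<'E'
from h import *
np.set_printoptions(precision=4,suppress=True)
a,b=capture("top"),capture("scene")
for t in(60,75,90):
    u,s1=dark(a,(250,210),8,t);v,s2=dark(b,(289,221.3),9,t);print(t,u,s1,v,s2)
    print(tri([(a,u),(b,v)]))
T=lambda x,y:np.array([x/3.3+150-.35,y/3.3+110-.35]);S=lambda x,y:np.array([x/3+180-.35,y/3+120-.35])
# ledge ends (mid of visible top edge side) & base front bar ends
for z,n,p,q in((.17,'ledge',T(199,288),T(444,258)),(.032,'bar',T(192,424),T(489,389)),(.032,'barnear',T(193,442),T(490,404))):
    P,Q=atz(a,p,z),atz(a,q,z);d=P-Q;print(n,P,Q,np.linalg.norm(d),'yaw',np.degrees(np.arctan2(-d[0],d[1])))
for zz in (.14,.17,.2): print(atz(a,T(322,273),zz))
E
```

```text
60 [249.5  207.25] [248 207   4   2   4] [288.4667 221.2   ] [285 218   8   7  45]
(array([0.5175, 0.068 , 0.1242]), array([-0.5925,  0.8235, -0.806 , -0.055 ]))
75 [249.3333 209.75  ] [246 207   7   7  36] [288.6  221.14] [285 218   8   8  50]
(array([0.5121, 0.0661, 0.1211]), array([ 0.1302, -0.1803,  0.1772,  0.012 ]))
90 [249.6038 210.283 ] [246 206   8  11  53] [288.5161 221.2258] [285 217   9   9  62]
(array([0.5108, 0.0646, 0.1195]), array([ 0.2503, -0.3465,  0.3408,  0.023 ]))
ledge [0.5561 0.2089] [ 0.5873 -0.0633] 0.2739538623330203 yaw 6.529102989926502
bar [0.4083 0.2318] [ 0.4462 -0.1213] 0.35511036919084377 yaw 6.124573903069838
barnear [0.387  0.2306] [ 0.4283 -0.1222] 0.35522388094981927 yaw 6.676736384748813
[0.575  0.0735]
[0.5717 0.0726]
[0.5684 0.0717]
```

```bash
cat >> h.py <<'E'
Y=np.radians(6.4);A=.42;cy,sy=np.cos(Y),np.sin(Y)
U=np.array([cy*np.cos(A),sy*np.cos(A),np.sin(A)]);N=np.array([-cy*np.sin(A),-sy*np.sin(A),np.cos(A)]);YE=np.array([-sy,cy,0])
K=np.array([.512,.066,.1205])
RT=np.stack([np.cross(YE,-N),YE,-N],1)
def go(P):
    s=sense();return (np.array(P)-s["tcp_pos"])/.25,R.from_matrix(RT@np.array(s["ee_rot"]).T).as_rotvec()/np.pi
E
python3 - <<'E'
from h import *
np.set_printoptions(precision=4,suppress=True)
print(U,N,RT);T0=K-.019*N*1.0;print("tcp grip",T0,"app",T0+.12*N,go(T0+.12*N))
E
```

```text
[0.9074 0.1018 0.4078] [-0.4052 -0.0455  0.9131] [[-0.9074 -0.1115  0.4052]
 [-0.1018  0.9938  0.0455]
 [-0.4078  0.     -0.9131]]
tcp grip [0.5197 0.0669 0.1032] app [0.4711 0.0614 0.2127] (array([ 1.242 ,  2.6617, -0.0394]), array([ 0.0247, -0.1315, -0.0464]))
```

```bash
python3 -m pendant '[{"x":0.1,"y":0.2,"z":0.2,"claw":0.7},{"x":0.2,"y":0.4,"z":0.3,"rx":0.006,"ry":-0.033,"rz":-0.012,"claw":0.7},{"x":0.3,"y":0.6,"z":0.3,"rx":0.012,"ry":-0.066,"rz":-0.023,"claw":0.7},{"x":0.4,"y":0.8,"z":0.3,"rx":0.025,"ry":-0.13,"rz":-0.046,"claw":0.7},{"x":0.5,"y":1,"z":0.3,"rx":0.025,"ry":-0.13,"rz":-0.046,"claw":0.7},{"x":0.5,"y":1,"z":0.3,"rx":0.025,"ry":-0.13,"rz":-0.046,"claw":0.7},{"x":0.5,"y":1,"z":0.3,"rx":0.025,"ry":-0.13,"rz":-0.046,"claw":0.7},{"x":0.5,"y":1,"z":0.3,"rx":0.025,"ry":-0.13,"rz":-0.046,"claw":0.7}]'
python3 -m pendant '[{"x":0.15,"y":0.2,"claw":0.6},{"x":0.3,"y":0.4,"claw":0.6},{"x":0.45,"y":0.6,"claw":0.6},{"x":0.6,"y":0.8,"claw":0.6},{"x":0.7,"y":1,"claw":0.6},{"x":0.7,"y":1,"claw":0.6},{"x":0.7,"y":1,"claw":0.6},{"x":0.7,"y":1,"claw":0.6}]'
python3 -c "
from h import *
print(go(K-.019*N+.12*N),go(K-.019*N))"
```

```text
(array([ 1.2420036 ,  2.66168109, -0.03940851]), array([ 0.02472988, -0.1315023 , -0.04643874])) (array([ 1.43650884,  2.68349835, -0.4776912 ]), array([ 0.02472988, -0.1315023 , -0.04643874]))$[0]: bad value
$[0]: bad value
```

```bash
python3 -m pendant '[{"x":0.1,"y":0.2,"z":0.2,"rx":0,"ry":0,"rz":0,"claw":0.7},{"x":0.2,"y":0.4,"z":0.3,"rx":0.006,"ry":-0.033,"rz":-0.012,"claw":0.7},{"x":0.3,"y":0.6,"z":0.3,"rx":0.012,"ry":-0.066,"rz":-0.023,"claw":0.7},{"x":0.4,"y":0.8,"z":0.3,"rx":0.025,"ry":-0.13,"rz":-0.046,"claw":0.7},{"x":0.5,"y":1,"z":0.3,"rx":0.025,"ry":-0.13,"rz":-0.046,"claw":0.7},{"x":0.5,"y":1,"z":0.3,"rx":0.025,"ry":-0.13,"rz":-0.046,"claw":0.7},{"x":0.5,"y":1,"z":0.3,"rx":0.025,"ry":-0.13,"rz":-0.046,"claw":0.7},{"x":0.5,"y":1,"z":0.3,"rx":0.025,"ry":-0.13,"rz":-0.046,"claw":0.7}]'
python3 -c "
from h import *
print(go(K-.019*N+.12*N),go(K-.019*N))"
```

```text
time_s: 2.0
tcp_pos: [0.2856, -0.3549, 0.2974]
ee_rot: [[-0.909, -0.112, 0.4], [-0.102, 0.994, 0.047], [-0.403, 0.002, -0.915]]
wrist_force: [0.0, 0.8, -0.0]
gripper_width: 0.698
gripper_force: 0.0
(array([ 0.74197094,  1.66504748, -0.33860432]), array([-0.00030651, -0.0016454 , -0.00029868])) (array([ 0.93647618,  1.68686474, -0.77688701]), array([-0.00030651, -0.0016454 , -0.00029868]))
```

```bash
python3 -m pendant '[{"x":0.15,"y":0.2,"z":0,"rx":0,"ry":0,"rz":0,"claw":0.6},{"x":0.3,"y":0.4,"z":0,"rx":0,"ry":0,"rz":0,"claw":0.6},{"x":0.45,"y":0.6,"z":0,"rx":0,"ry":0,"rz":0,"claw":0.6},{"x":0.6,"y":0.8,"z":0,"rx":0,"ry":0,"rz":0,"claw":0.6},{"x":0.7,"y":1,"z":0,"rx":0,"ry":0,"rz":0,"claw":0.6},{"x":0.7,"y":1,"z":0,"rx":0,"ry":-0.0016,"rz":0,"claw":0.6},{"x":0.7,"y":1,"z":0,"rx":0,"ry":-0.0016,"rz":0,"claw":0.6},{"x":0.7,"y":1,"z":0,"rx":0,"ry":-0.0016,"rz":0,"claw":0.6}]'
python3 -m pendant '[{"x":0,"y":0.2,"z":0,"rx":0,"ry":0,"rz":0,"claw":0.6},{"x":0,"y":0.4,"z":0,"rx":0,"ry":0,"rz":0,"claw":0.6},{"x":0.04,"y":0.6,"z":-0.1,"rx":0,"ry":0,"rz":0,"claw":0.6},{"x":0.04,"y":0.665,"z":-0.2,"rx":0,"ry":0,"rz":0,"claw":0.6},{"x":0.04,"y":0.665,"z":-0.34,"rx":0,"ry":0,"rz":0,"claw":0.6},{"x":0.04,"y":0.665,"z":-0.34,"rx":0,"ry":0,"rz":0,"claw":0.6},{"x":0.04,"y":0.665,"z":-0.34,"rx":0,"ry":0,"rz":0,"claw":0.6},{"x":0.04,"y":0.665,"z":-0.34,"rx":0,"ry":0,"rz":0,"claw":0.6}]'
python3 - <<'E'
from h import *
print(go(K-.019*N+.06*N),go(K-.019*N))
for n in("top","scene"):cv2.imwrite(f"pics/{n}2.png",cv2.resize(capture(n)["color"][120:320,180:380,::-1],(600,600),interpolation=cv2.INTER_CUBIC))
E
```

```text
time_s: 3.0
tcp_pos: [0.4604, -0.1055, 0.2975]
ee_rot: [[-0.908, -0.11, 0.405], [-0.1, 0.994, 0.046], [-0.408, 0.001, -0.913]]
wrist_force: [-0.6, 0.4, 0.7]
gripper_width: 0.6
gripper_force: 0.0
time_s: 4.0
tcp_pos: [0.4717, 0.0622, 0.2145]
ee_rot: [[-0.906, -0.112, 0.409], [-0.101, 0.994, 0.048], [-0.411, 0.002, -0.911]]
wrist_force: [-0.1, 0.5, 0.1]
gripper_width: 0.605
gripper_force: 0.0
(array([ 0.0945825 ,  0.00777241, -0.22641263]), array([-0.00085923,  0.00116883, -0.00015771])) (array([ 0.19183512,  0.01868104, -0.44555398]), array([-0.00085923,  0.00116883, -0.00015771]))
```

View pics/scene2.png

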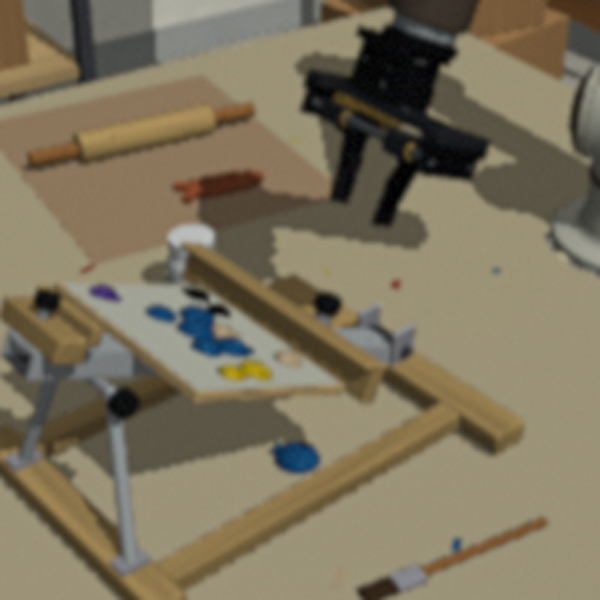

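The open fingers, around crop (370, 205), point down the pull axis towards the knob at (327, 304), and the path is clear. I'll descend along it.

```bash
python3 -m pendant '[{"x":0.05,"y":0.005,"z":-0.11,"rx":0,"ry":0,"rz":0,"claw":0.6},{"x":0.094,"y":0.008,"z":-0.226,"rx":0,"ry":0.001,"rz":0,"claw":0.6},{"x":0.12,"y":0.011,"z":-0.285,"rx":0,"ry":0.001,"rz":0,"claw":0.6},{"x":0.144,"y":0.014,"z":-0.337,"rx":0,"ry":0.001,"rz":0,"claw":0.6},{"x":0.168,"y":0.016,"z":-0.39,"rx":0,"ry":0.001,"rz":0,"claw":0.6},{"x":0.192,"y":0.019,"z":-0.446,"rx":0,"ry":0.001,"rz":0,"claw":0.6},{"x":0.192,"y":0.019,"z":-0.446,"rx":0,"ry":0.001,"rz":0,"claw":0.6},{"x":0.192,"y":0.019,"z":-0.446,"rx":0,"ry":0.001,"rz":0,"claw":0.6}]'
python3 - <<'E'
from h import *
print(go(K-.019*N))
for n in("top","scene"):cv2.imwrite(f"pics/{n}3.png",cv2.resize(capture(n)["color"][170:270,220:320,::-1],(600,600),interpolation=cv2.INTER_CUBIC))
E
```

```text
time_s: 5.1
tcp_pos: [0.5216, 0.0668, 0.1167]
ee_rot: [[-0.917, -0.115, 0.382], [-0.104, 0.993, 0.049], [-0.385, 0.005, -0.923]]
wrist_force: [-0.3, 0.3, 0.6]
gripper_width: 0.601
gripper_force: 0.0
(array([-0.00742116,  0.00037414, -0.05411717]), array([-0.00077094, -0.00800273, -0.00118053]))
```

View pics/scene3.png

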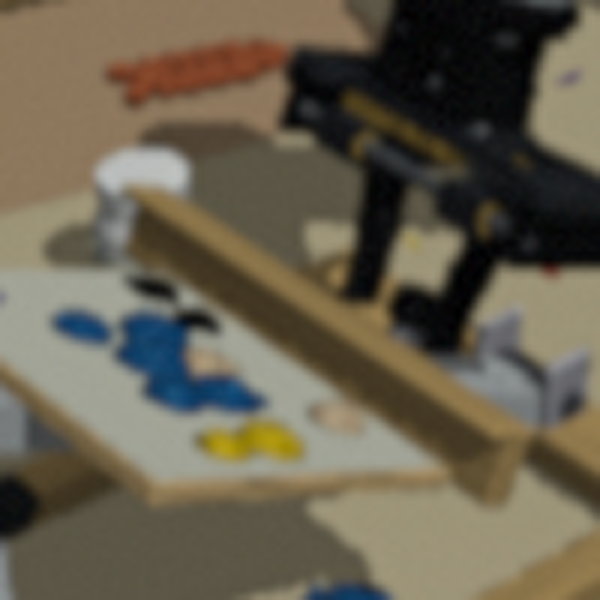

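View pics/top3.png

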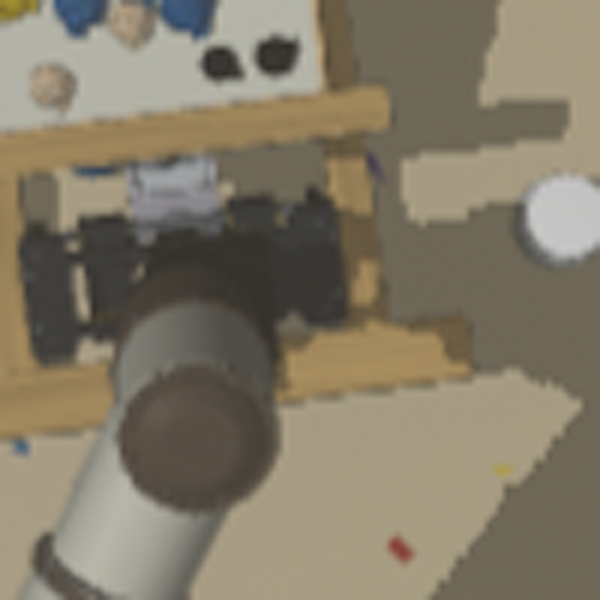

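```bash
python3 -c "
from h import *
s=sense();print(s['joints'],s['joint_velocities'],s['time_s'],s['effort'],s['wrist_force'])"
```

```text
[  23.85027075    9.46724222  -52.02167925   43.2942026    -9.20002325
 -149.01307834] [-0.09752182 -0.03253823 -0.25078883  0.20458123  0.15418056 -0.24315067] 5.2 [ 1.64493069e-02 -2.17313790e+01  1.30836806e+01  1.66272931e+00
  3.61837903e-01  1.66982756e-02] [ 0.03611864  0.17814367 -0.32994544]
```

Joint 5 is at its limit (-9.1°), so I'll hold the tool more upright, tilted 12° instead of 24°. The knob can still be gripped that way.

```bash
cat >> h.py <<'E'
TA=np.radians(12);Z=np.array([cy*np.sin(TA),sy*np.sin(TA),-np.cos(TA)])
RT=np.stack([np.cross(YE,Z),YE,Z],1)
E
python3 - <<'E'
from h import *
np.set_printoptions(precision=4,suppress=True)
for e in(.02,.0):print(K+.019*Z+e*N,go(K+.019*Z+e*N))
E
```

```text
[0.5078 0.0655 0.1202] (array([-0.0536, -0.004 ,  0.0143]), array([-0.0083,  0.0585, -0.001 ]))
[0.5159 0.0664 0.1019] (array([-0.0212, -0.0003, -0.0588]), array([-0.0083,  0.0585, -0.001 ]))
```

```bash
python3 -m pendant '[{"x":-0.02,"y":-0.004,"z":0.014,"rx":-0.004,"ry":0.03,"rz":0,"claw":0.6},{"x":-0.054,"y":-0.004,"z":0.014,"rx":-0.008,"ry":0.0585,"rz":-0.001,"claw":0.6},{"x":-0.054,"y":-0.004,"z":0.014,"rx":-0.008,"ry":0.0585,"rz":-0.001,"claw":0.6},{"x":-0.054,"y":-0.004,"z":0.014,"rx":-0.008,"ry":0.0585,"rz":-0.001,"claw":0.6},{"x":-0.054,"y":-0.004,"z":0.014,"rx":-0.008,"ry":0.0585,"rz":-0.001,"claw":0.6},{"x":-0.054,"y":-0.004,"z":0.014,"rx":-0.008,"ry":0.0585,"rz":-0.001,"claw":0.6},{"x":-0.054,"y":-0.004,"z":0.014,"rx":-0.008,"ry":0.0585,"rz":-0.001,"claw":0.6},{"x":-0.054,"y":-0.004,"z":0.014,"rx":-0.008,"ry":0.0585,"rz":-0.001,"claw":0.6}]'
python3 - <<'E'
from h import *
np.set_printoptions(precision=4,suppress=True)
print(sense()["joints"]);print(go(K+.019*Z))
E
```

```text
time_s: 6.2
tcp_pos: [0.5076, 0.0651, 0.1195]
ee_rot: [[-0.972, -0.111, 0.206], [-0.108, 0.994, 0.023], [-0.207, 0.0, -0.978]]
wrist_force: [0.4, 0.5, 0.4]
gripper_width: 0.598
gripper_force: 0.0
[  28.0815   11.8744  -35.3721    8.3078  -31.8944 -118.3557]
(array([ 0.0332,  0.0054, -0.0705]), array([-0.0001, -0.0003,  0.0002]))
```

```bash
python3 -m pendant '[{"x":0.016,"y":0.003,"z":-0.035,"rx":0,"ry":0,"rz":0,"claw":0.6},{"x":0.033,"y":0.005,"z":-0.0705,"rx":0,"ry":0,"rz":0,"claw":0.6},{"x":0.033,"y":0.005,"z":-0.0705,"rx":0,"ry":0,"rz":0,"claw":0.6},{"x":0.033,"y":0.005,"z":-0.0705,"rx":0,"ry":0,"rz":0,"claw":0.5},{"x":0.033,"y":0.005,"z":-0.0705,"rx":0,"ry":0,"rz":0,"claw":0.45},{"x":0.033,"y":0.005,"z":-0.0705,"rx":0,"ry":0,"rz":0,"claw":0.4},{"x":0.033,"y":0.005,"z":-0.0705,"rx":0,"ry":0,"rz":0,"claw":0.4},{"x":0.033,"y":0.005,"z":-0.0705,"rx":0,"ry":0,"rz":0,"claw":0.4}]'
python3 -m pendant '[{"x":0,"y":0,"z":0,"rx":0,"ry":0,"rz":0,"claw":0.36},{"x":0,"y":0,"z":0,"rx":0,"ry":0,"rz":0,"claw":0.33},{"x":0,"y":0,"z":0,"rx":0,"ry":0,"rz":0,"claw":0.3},{"x":0,"y":0,"z":0,"rx":0,"ry":0,"rz":0,"claw":0.2},{"x":0,"y":0,"z":0,"rx":0,"ry":0,"rz":0,"claw":0.1},{"x":0,"y":0,"z":0,"rx":0,"ry":0,"rz":0,"claw":0.1},{"x":0,"y":0,"z":0,"rx":0,"ry":0,"rz":0,"claw":0.1},{"x":0,"y":0,"z":0,"rx":0,"ry":0,"rz":0,"claw":0.1}]'
```

```text
time_s: 7.2
tcp_pos: [0.516, 0.0666, 0.1021]
ee_rot: [[-0.972, -0.111, 0.206], [-0.109, 0.994, 0.024], [-0.207, 0.001, -0.978]]
wrist_force: [-0.3, 0.3, 0.6]
gripper_width: 0.399
gripper_force: 0.0
time_s: 8.2
tcp_pos: [0.5161, 0.0672, 0.1021]
ee_rot: [[-0.972, -0.112, 0.206], [-0.109, 0.994, 0.024], [-0.208, 0.001, -0.978]]
wrist_force: [-2.5, 5.2, 0.6]
gripper_width: 0.31
gripper_force: 30.0
```

```bash
python3 -m pendant '[{"x":0,"y":0.003,"z":0,"rx":0,"ry":0,"rz":0,"claw":0.1},{"x":-0.006,"y":0.002,"z":0.013,"rx":0,"ry":0,"rz":0,"claw":0.1},{"x":-0.012,"y":0.002,"z":0.026,"rx":0,"ry":0,"rz":0,"claw":0.1},{"x":-0.018,"y":0.001,"z":0.039,"rx":0,"ry":0,"rz":0,"claw":0.1},{"x":-0.022,"y":0.001,"z":0.049,"rx":0,"ry":0,"rz":0,"claw":0.1},{"x":-0.022,"y":0.001,"z":0.049,"rx":0,"ry":0,"rz":0,"claw":0.1},{"x":-0.022,"y":0.001,"z":0.049,"rx":0,"ry":0,"rz":0,"claw":0.1},{"x":-0.022,"y":0.001,"z":0.049,"rx":0,"ry":0,"rz":0,"claw":0.1}]'
python3 - <<'E'
from h import *
np.set_printoptions(precision=4,suppress=True)
s=sense();f=np.array(s["wrist_force"]);d=np.array(s["tcp_pos"])-[.5161,.0672,.1021]
print("F u,y,n",f@U,f@YE,f@N,"d",d@U,d@YE,d@N)
E
```

```text
time_s: 9.2
tcp_pos: [0.5097, 0.0665, 0.1136]
ee_rot: [[-0.973, -0.111, 0.204], [-0.108, 0.994, 0.023], [-0.205, -0.0, -0.979]]
wrist_force: [0.1, 1.1, -7.1]
gripper_width: 0.307
gripper_force: 30.0
F u,y,n -2.6971716796048777 1.0857230505522613 -6.579387450281842 d -0.0011452070835389974 -1.2237306556863565e-05 0.013148709965967238
```

Force along the pull axis is 6.6 N and the hand is carrying about 2.7 N down the mast, so the pin is out. I'll pull a bit more, then slide up.

```bash
python3 -m pendant '[{"x":-0.002,"y":0,"z":0.005,"rx":0,"ry":0,"rz":0,"claw":0.1},{"x":0.02,"y":0.002,"z":0.015,"rx":0,"ry":0,"rz":0,"claw":0.1},{"x":0.042,"y":0.005,"z":0.025,"rx":0,"ry":0,"rz":0,"claw":0.1},{"x":0.064,"y":0.007,"z":0.034,"rx":0,"ry":0,"rz":0,"claw":0.1},{"x":0.086,"y":0.01,"z":0.044,"rx":0,"ry":0,"rz":0,"claw":0.1},{"x":0.108,"y":0.012,"z":0.054,"rx":0,"ry":0,"rz":0,"claw":0.1},{"x":0.129,"y":0.0145,"z":0.063,"rx":0,"ry":0,"rz":0,"claw":0.1},{"x":0.129,"y":0.0145,"z":0.063,"rx":0,"ry":0,"rz":0,"claw":0.1}]'
python3 - <<'E'
from h import *
np.set_printoptions(precision=4,suppress=True)
s=sense();f=np.array(s["wrist_force"]);d=np.array(s["tcp_pos"])-[.5161,.0672,.1021]
print("F u,y,n",f@U,f@YE,f@N,"d",d@U,d@YE,d@N)
for n in("top","scene"):cv2.imwrite(f"pics/{n}4.png",cv2.resize(capture(n)["color"][120:320,180:380,::-1],(600,600),interpolation=cv2.INTER_CUBIC))
E
```

```text
time_s: 10.2
tcp_pos: [0.5441, 0.0707, 0.1307]
ee_rot: [[-0.972, -0.111, 0.208], [-0.109, 0.994, 0.024], [-0.209, 0.001, -0.978]]
wrist_force: [0.6, 1.5, -8.6]
gripper_width: 0.304
gripper_force: 30.0
F u,y,n -2.7965374068409106 1.4342569090395418 -8.136166983300198 d 0.0373978760886384 0.000327374181727816 0.014568416541141249
```

View pics/scene4.png

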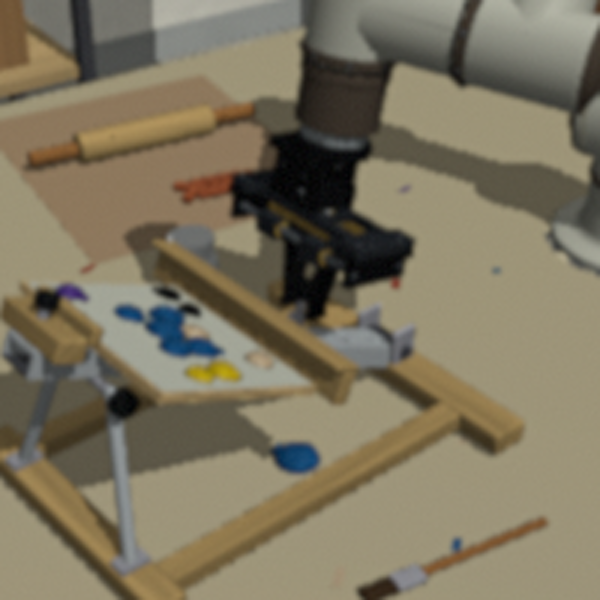

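The ledge has moved up and the picture sits straight on it, at crop (200, 345). I'll move the last ~4 mm and let the pin in.

```bash
python3 -m pendant '[{"x":0.007,"y":0.001,"z":0.003,"rx":0,"ry":0,"rz":0,"claw":0.1},{"x":0.014,"y":0.0015,"z":0.006,"rx":0,"ry":0,"rz":0,"claw":0.1},{"x":0.014,"y":0.0015,"z":0.006,"rx":0,"ry":0,"rz":0,"claw":0.1},{"x":0.02,"y":0.002,"z":-0.008,"rx":0,"ry":0,"rz":0,"claw":0.1},{"x":0.026,"y":0.003,"z":-0.022,"rx":0,"ry":0,"rz":0,"claw":0.1},{"x":0.032,"y":0.0035,"z":-0.036,"rx":0,"ry":0,"rz":0,"claw":0.1},{"x":0.038,"y":0.004,"z":-0.049,"rx":0,"ry":0,"rz":0,"claw":0.1},{"x":0.038,"y":0.004,"z":-0.049,"rx":0,"ry":0,"rz":0,"claw":0.1}]'
python3 - <<'E'
from h import *
np.set_printoptions(precision=4,suppress=True)
s=sense();f=np.array(s["wrist_force"]);d=np.array(s["tcp_pos"])-[.5161,.0672,.1021]
print("F u,y,n",f@U,f@YE,f@N,"d",d@U,d@YE,d@N)
E
```

```text
time_s: 11.3
tcp_pos: [0.5529, 0.0716, 0.1186]
ee_rot: [[-0.972, -0.112, 0.207], [-0.109, 0.994, 0.024], [-0.209, 0.0, -0.978]]
wrist_force: [-4.6, 2.2, -2.6]
gripper_width: 0.307
gripper_force: 30.0
F u,y,n -5.020337387002599 2.720032036306889 -0.5512122140384408 d 0.04058184674591175 0.0003097707267012261 -1.7563371052657303e-05
```

```bash
python3 -m pendant '[{"x":0,"y":0,"z":-0.003,"rx":0,"ry":0,"rz":0,"claw":0.1},{"x":0,"y":0,"z":-0.006,"rx":0,"ry":0,"rz":0,"claw":0.1},{"x":0,"y":0,"z":-0.006,"rx":0,"ry":0,"rz":0,"claw":0.1},{"x":0,"y":0,"z":-0.006,"rx":0,"ry":0,"rz":0,"claw":0.1},{"x":0,"y":0,"z":-0.006,"rx":0,"ry":0,"rz":0,"claw":0.1},{"x":0,"y":0,"z":-0.006,"rx":0,"ry":0,"rz":0,"claw":0.1},{"x":0,"y":0,"z":-0.006,"rx":0,"ry":0,"rz":0,"claw":0.1},{"x":0,"y":0,"z":-0.006,"rx":0,"ry":0,"rz":0,"claw":0.1}]'
python3 - <<'E'
from h import *
np.set_printoptions(precision=4,suppress=True)
s=sense();f=np.array(s["wrist_force"]);d=np.array(s["tcp_pos"])-[.5161,.0672,.1021]
print("F u,y,n",f@U,f@YE,f@N,"d",d@U,d@YE,d@N)
for n in("top","scene"):cv2.imwrite(f"pics/{n}5.png",cv2.resize(capture(n)["color"][160:280,200:320,::-1],(600,600),interpolation=cv2.INTER_CUBIC))
E
```

```text
time_s: 12.3
tcp_pos: [0.553, 0.0717, 0.1185]
ee_rot: [[-0.972, -0.112, 0.209], [-0.109, 0.994, 0.024], [-0.21, 0.0, -0.978]]
wrist_force: [-7.8, 1.7, 5.4]
gripper_width: 0.307
gripper_force: 30.0
F u,y,n -4.643816540952368 2.550307504757063 8.031919935514832 d 0.04066368122401069 0.0003202206524632843 -0.00015322675433960056
```

View pics/scene5.png

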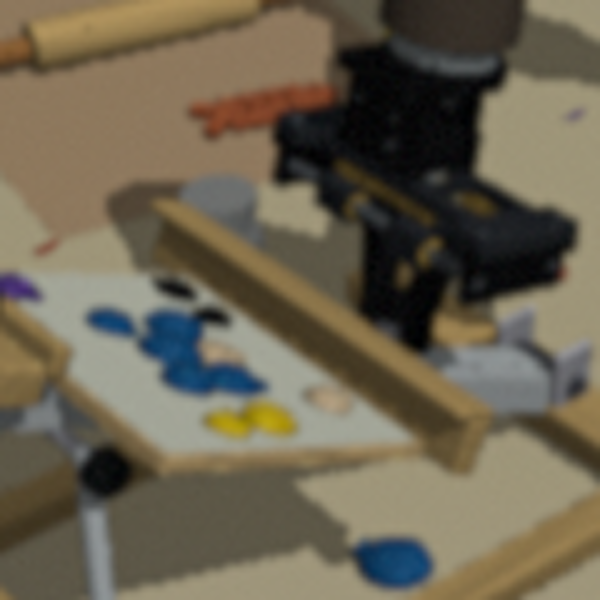

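View pics/top5.png

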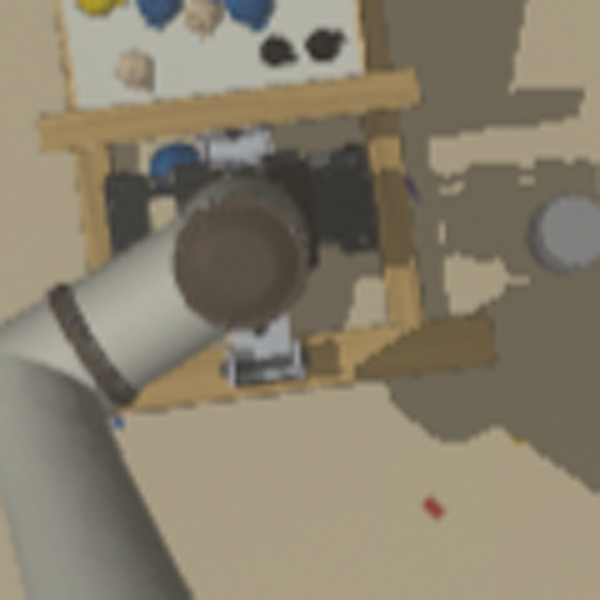

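Pushing 1.4 mm further gave a firm stop at exactly the original home depth, with the ledge 40.7 mm up. The views show the picture straight against the ledge (scene crop about (220, 350)) and clear of the gripper, with the jar untouched.

```bash
python3 -c "
from station import *
print(finish_job())"
```

```text
the job is handed in; nothing more can be done
None
```

I handed the job in with the pin home in the next hole, the ledge about 40.7 mm up by the tool's movement, the picture straight on it and the knob still gripped; the hand-in returned no verdict.

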